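Weigh the broken sandstone whole

ROBOT

A 6-joint arm with a two-finger parallel gripper is mounted at the origin on a cart in front of the work surface, level with it; the furniture and walls round the work are solid. World frame = base frame: x ahead of the robot, y to its left, z up, the work surface at z = 0. Lengths are in mm, angles in rad, forces in N, time in s.
With the tool pointing down it reaches from about 350 to 975 mm from the base axis. Payload 7.1 kg.
Tool frame: the origin (TCP) lies midway between the tips of the shut fingers; the grasp point (between the pads) lies 19 mm behind it; z points along the fingers, x is the direction in which the jaws open and shut, and the axes are right-handed (so a half turn about z gives the same grasp; the last joint's range is limited). The gripper opens to 88 mm and grips with 3 to 60 N. Pads are 20 mm wide; open, the fingers measure 115 mm over their backs; the gripper's body (75 mm by 178 mm) begins 61 mm behind the grasp point.
Start: joints at [-1.311, 0.423, 1.63, -0, 1.089, -0.019], TCP at [172.02, -600.844, 222.675] pointing down, gripper open.
Joint ranges: [-3, 3], [-0.9, 2.11], [0.09, 2.58], [-1.31, 4.45], [0.11, 2.69], [-2.54, 2.54]. Speed limits (rad/s): [2.39, 2.39, 3.01, 3.14, 3.14, 3.14].

INTERFACE

Orientations are given as a rotation vector (axis times angle).
In Python, from workcell import telemetry, imaging, ticket gives the robot as it stands.
- The arm moves only by the tool jog_arm, never from a script. Its arguments are lists of equal length, an entry for each row: "travel": the shift along the world's x, y, z in units of 400 mm (1.0 is 400 mm), a list of three; "dr": the turn, a rotation vector about the world's x, y, z in units of 90 degrees (1.0 is 90 degrees), a list of three. In form: {"travel": [[tx, ty, tz], ...], "dr": [[wx, wy, wz], ...]}. A call has exactly 10 rows; each row is the pose to reach, as a shift and turn from the pose measured when the call began; what a row does not reach only later rows make up. A row lasts 1/10 s, in which the tool goes at most 50 mm and 8.59 degrees, less where a joint would pass 70% of its speed; a pose out of reach is approached as far as the arm can. A call with a number of a shift or a turn outside -1 to 1 is refused whole. A call with a gripper value outside its range is refused whole. "hand" is the opening, from -1 (shut) to 1 (fully open), set as the call begins (left out, the last holds). The fingers move at their own pace and stop on an object; the grip force is fixed at half the most. Time passes only in rows, so rows that repeat a pose let the fingers close, or fill a call up. It gives the time, the measured TCP pose, the force and the opening at its end, in the units of the state.
- telemetry.get_obs(): the state, without advancing time (a new reading comes with each control period).
- imaging.get_image(name): name is "scene" or "top" or "wrist"; returns a dict with "pixels" (420x560x3 uint8, red, green, blue), "range_z" (420x560 float32, mm along the optical axis (not along the pixel's ray), 0 where there is no reading), "fx", "fy", "cx", "cy" (pixels), "extrinsics" (4x4, takes a point from world to camera coordinates). Camera axes: x right, y down, z forward; pixel columns grow to the right and rows downward; lengths in mm; the calibration is good to about 2 mm. The wrist camera is an equidistant fisheye: a pixel r from the principal point sees the ray r / f radians off the axis. A picture is of the moment at which its call begins.
- ticket.close_job(): hands the job in, once; it reports no verdict.
The state is a dict: "t": time; "qpos": joint angles; "qvel": joint speeds; "joint_torque": joint torques, N m; "ee_pos": TCP position; "orientation": TCP orientation; "ft_force": force on the tool from outside, world axes, zero at the start; "moment": the same for the moment, N m; "width": finger opening in mm.
Only numpy, scipy, OpenCV 4.12 (cv2) and the standard library are available. Lean on these libraries where they do the work, as an engineer would, in place of code of your own. Each camera call takes 0.05 s, during which the arm holds its last target. There are 200 camera calls.

TASK

A red-brown sandstone sample has broken in two and is to be weighed as one. First set the larger half, the one without paint, the way up it lies, in the middle of the balance's pan and let go; then stack the half with the blue paint dot on its sloping break, thick end over the low end and sawn sides lined up, so that the dotted top lies level and the stack stands by itself. Set both down gently on the balance, and leave the grey stones and the timer where they are.

Things in the scene. Friction and masses are not known exactly. Their poses are not given: they have to be found in the camera images.
- lower_centre (a point): Lower half: the larger red-brown stone with darker level strata and a paler sloping top (the break), no paint. 88 mm long (x) by 54 mm wide (y), the two long sides sawn flat, upright and parallel, the ends rough; it lies on its flat underside. Its top slopes 12 degrees: 25 mm high at the -x end, 44 mm at the +x end, 35 mm in the middle. About 0.36 kg. The point is its centre, 17 mm above its underside; x runs along the sawn sides up the slope, z is up.
- upper_centre (a point): Upper half: the smaller red-brown stone with a blue paint dot (18 mm) on top. 72 mm long (x) by 48 mm wide (y), the two long sides sawn flat, upright and parallel, the ends rough; it lies on its own flat break. Its top slopes 12 degrees the other way: 44 mm high at the -x end (thick end), 28 mm at the +x end, 36 mm in the middle. About 0.26 kg. The point is its centre, 18 mm above its underside; x runs along the sawn sides from thick to thin end, z is square to the underside.
- upper_top (a point): Middle of the upper half's top face, at the blue dot, 36 mm above its underside; z is square to that sloping top face, so it points straight up when the top is level.
- seat (a point): Where the centre of the upper half (point upper_centre) belongs, in the same axes, when it rests squarely on the break of the lower half: 18 mm off the middle of the sloping top face, x up the slope, z square to the slope (tilted 12 degrees from the vertical). It moves with the lower half.
- pan_centre (a point): Middle of the top face of the balance's flat pale rectangular pan, 74 mm above the bench; the pan is 144 mm (x) by 178 mm (y), rigid. x points from the display side to the back of the balance, z up.
- balance: Laboratory balance, pale, 260 mm (x) by 190 mm (y), 74 mm to the pan, display at its -x end toward the robot; fixed to the bench. Origin under the middle of its footprint, on the bench; the pan's middle is 40 mm from it toward +x.
- grey_a: Bystander: grey stone offcut 81 x 50 mm, up to 39 mm high. Origin at the middle of its underside.
- grey_b: Bystander: grey stone offcut 80 x 44 mm, up to 35 mm high. Origin at the middle of its underside.
- timer: Bystander: white lab timer 62 x 78 x 21 mm. Origin at the middle of its underside.

How it is judged:
By the outcome, as a careful person would: the job done as asked, in the order asked, and still so for the second after the job is handed in, with the robot touching nothing.
It also fails if it takes over 53 s, if anything falls off the work surface, if the arm or the gripper's body presses on something with over 40 N, if the wrist force passes 120 N, or if a joint passes its speed limit or range.

## Working session

There is one attempt and no reset: what is moved stays moved. The work goes in short steps, Python scripts to look and compute and a tool call to move; the robot and the scene stay as the last step left them, time stands still between calls to the robot, and variables do not carry over. Pictures are saved under pics/ and viewed, about 8 in all and at most 12, crops included, and the job is handed in when it is done.

Besides the shell and the picture viewer there is one more tool, called after "Call:" in YAML: its name, and indented under it one key for each argument. jog_arm: Moves the arm, as the interface text tells. Its arguments: {"type":"object","properties":{"travel":{"type":"array"},"dr":{"type":"array"},"hand":{"type":"number"}},"required":["travel","dr"]}

```bash
mkdir -p pics; ls; cat > h.py <<'E'
import numpy as np, cv2
from workcell import telemetry, imaging, ticket
def grab(n,save=None):
    d=imaging.get_image(n)
    if save: cv2.imwrite('pics/'+save,d['pixels'][:,:,::-1])
    return d
def cloud(d):
    z=d['range_z'].astype(float); v,u=np.mgrid[:z.shape[0],:z.shape[1]]
    P=np.stack([(u-d['cx'])/d['fx']*z,(v-d['cy'])/d['fy']*z,z],-1)
    T=np.linalg.inv(d['extrinsics']); W=P@T[:3,:3].T+T[:3,3]
    W[z<=0]=np.nan
    return W
E
python3 - <<'E'
from h import *
o=telemetry.get_obs(); print({k:np.round(v,3) for k,v in o.items()})
for n in('scene','top'):
    d=grab(n,n+'0.png'); np.savez(n+'0.npz',**d); print(n,d['fx'],d['cx'],d['cy'],np.round(d['extrinsics'],3).tolist())
a=cv2.imread('pics/scene0.png');b=cv2.imread('pics/top0.png')
E
```

```text
pics
{'t': np.float64(0.0), 'qpos': array([-1.311,  0.424,  1.631, -0.   ,  1.089, -0.019]), 'qvel': array([ 0.002, -0.   ,  0.   , -0.002,  0.   ,  0.001]), 'joint_torque': array([ 0.0000e+00, -5.4462e+01, -2.7367e+01,  6.4000e-02,  2.3000e-02,
       -0.0000e+00]), 'ee_pos': array([ 171.868, -600.315,  221.89 ]), 'orientation': array([-2.508e+00,  1.891e+00,  2.000e-03]), 'ft_force': array([-0.615, -0.673, -0.447]), 'moment': array([0.03 , 0.002, 0.006]), 'width': np.float64(88.129)}
scene 450.5815411077296 279.8562059330475 215.29118138873446 [[-0.907, -0.42, 0.018, 616.699], [-0.265, 0.537, -0.801, 136.625], [0.327, -0.731, -0.598, 1142.62], [0.0, 0.0, 0.0, 1.0]]
top 531.0705137886125 283.31953661755847 212.8242209334105 [[0.023, -1.0, -0.004, 156.918], [-0.988, -0.022, -0.152, 600.564], [0.152, 0.007, -0.988, 1484.931], [0.0, 0.0, 0.0, 1.0]]
```

View pics/top0.png

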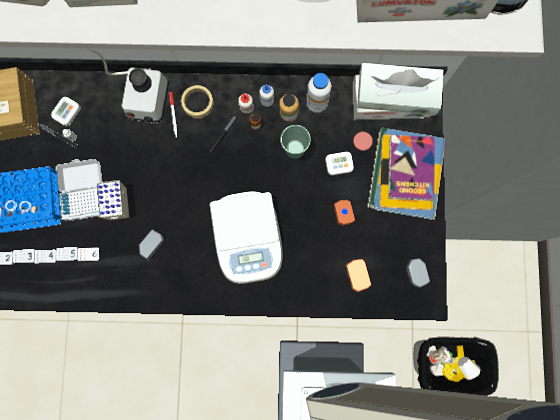

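View pics/scene0.png

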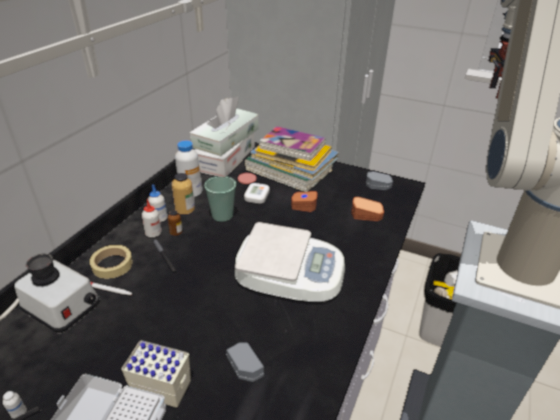

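The top view shows the lower half at about (358,275), the upper half with the blue dot at (345,211), and the balance at (246,237) with its display toward the robot. The grey stones are at (150,244) and (418,272), and the timer is at (340,163).

```bash
cat >> h.py <<'E'
def comps(d,mask,win,minpx=40):
    W=cloud(d); m=np.zeros(mask.shape,np.uint8); u0,v0,u1,v1=win; m[v0:v1,u0:u1]=mask[v0:v1,u0:u1]
    n,l,s,c=cv2.connectedComponentsWithStats(m)
    return W,[(l==i) for i in range(1,n) if s[i,4]>=minpx]
def redmask(d):
    h=cv2.cvtColor(d['pixels'],cv2.COLOR_RGB2HSV)
    return (((h[...,0]<20)|(h[...,0]>170))&(h[...,1]>90)&(h[...,2]>50)).astype(np.uint8)
def plane(P):
    ok=np.ones(len(P),bool)
    for _ in range(6):
        A=np.c_[P[ok,:2]-P[ok,:2].mean(0),np.ones(ok.sum())]; k=np.linalg.lstsq(A,P[ok,2],rcond=None)[0]
        m=P[ok,:2].mean(0); r=P[:,2]-(np.c_[P[:,:2]-m,np.ones(len(P))]@k); ok=abs(r)<3
    return k,m,ok
E
python3 - <<'E'
from h import *
for n,wins in (('top',{'low':(335,245,385,305),'up':(325,190,365,235)}),('scene',{'low':(340,190,395,228),'up':(283,185,325,218)})):
    d=dict(np.load(n+'0.npz'))
    for k,w in wins.items():
        m=redmask(d)
        W,cs=comps(d,m,w)
        for c in cs:
            c=cv2.morphologyEx(c.astype(np.uint8),cv2.MORPH_CLOSE,np.ones((9,9)))>0
            P=W[c];P=P[np.isfinite(P[:,0])]
            P=P[P[:,2]>8]
            kk,mm,ok=plane(P); g=np.degrees(np.arctan(np.hypot(*kk[:2]))); az=np.degrees(np.arctan2(kk[1],kk[0]))
            (x,y),s,a=cv2.minAreaRect(P[:,:2].astype(np.float32))
            print(n,k,c.sum(),len(P),'rect',np.round([x,y,*s,a],1),'slope',g.round(1),'uphill az',az.round(1),'z@mean',kk[2].round(1),mm.round(1),ok.mean().round(2),'zpct',np.percentile(P[:,2],[2,50,98]).round(1))
d=dict(np.load('top0.npz'));W=cloud(d)
h=cv2.cvtColor(d['pixels'],cv2.COLOR_RGB2HSV); b=((h[...,0]>100)&(h[...,0]<135)&(h[...,1]>120)&(h[...,2]>80)).astype(np.uint8)
_,cs=comps(d,b,(325,190,365,235),4)
for c in cs: print('dot',np.nanmean(W[c],0).round(1),c.sum())
for n,w in(('top',(200,180,290,290)),('scene',(230,220,350,305))):
    d=dict(np.load(n+'0.npz'));W=cloud(d);R=np.zeros(W.shape[:2],bool);R[w[1]:w[3],w[0]:w[2]]=1
    R&=(W[...,2]>70)&(W[...,2]<85); P=W[R]
    print(n,'pan z',np.percentile(P[:,2],[5,50,95]).round(1),[np.round(q,1) for q in cv2.minAreaRect(P[:,:2].astype(np.float32))])
    R=np.zeros(W.shape[:2],bool);R[w[1]:w[3],w[0]:w[2]]=1;R&=(W[...,2]>15);P=W[R];print([np.round(q,1) for q in cv2.minAreaRect(P[:,:2].astype(np.float32))])
    t=(abs(W[...,2])<15)&(d['pixels'].sum(-1)<60);print('bench z',np.nanmedian(W[...,2][t]))
d=dict(np.load('top0.npz'))
img=d['pixels'][170:310,190:390,::-1]; cv2.imwrite('pics/crop0.png',cv2.resize(img,None,fx=4,fy=4,interpolation=cv2.INTER_CUBIC))
E
```

```text
top low 189 161 rect [426.9 -47.5  89.9  55.2  17.8] slope 8.4 uphill az 4.2 z@mean 33.2 [421.1 -49.3] 0.48 zpct [10.2 32.3 47. ]
top up 438 415 rect [607.7  -6.6  72.9  49.7  12.8] slope 12.1 uphill az -159.4 z@mean 36.9 [607.   -5.5] 0.55 zpct [13.5 36.8 48.3]
scene low 694 539 rect [425.3 -46.7  88.6  61.   17.4] slope 15.6 uphill az -46.9 z@mean 31.7 [420.8 -45.7] 0.29 zpct [ 9.2 30.8 43.3]
scene up 516 396 rect [606.3  -3.6  73.   55.1  11.9] slope 17.4 uphill az -108.9 z@mean 33.1 [605.2  -3.8] 0.33 zpct [ 9.1 31.4 43.3]
dot [607.4  -6.5  37.2] 27
top pan z [70.9 75.2 80.4] [array([567.6, 281.6]), array([144.5, 176.9]), np.float64(10.8)]
[array([526.9, 273.1]), array([255.1, 188.5]), np.float64(10.6)]
bench z 3.410857991207422
scene pan z [71.4 73.7 75.9] [array([566.3, 282.1]), array([144.6, 180.1]), np.float64(10.2)]
[array([525. , 277.5]), array([255.7, 190. ]), np.float64(10.5)]
bench z 11.794609586929141
```

View pics/crop0.png

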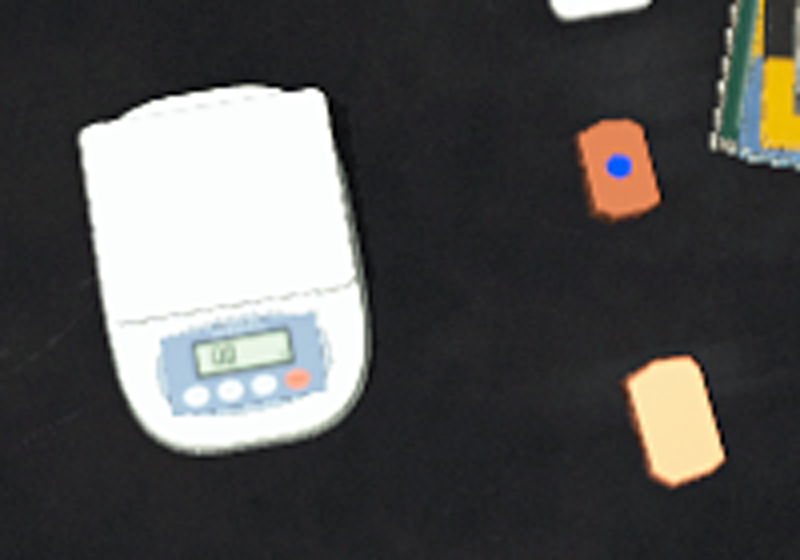

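```bash
cat >> h.py <<'E'
from scipy.spatial.transform import Rotation as Ro
def stoneR(yaw,pitch=0): return (Ro.from_euler('z',yaw,degrees=True)*Ro.from_euler('y',-pitch,degrees=True)).as_matrix()
def toolR(S,flip):  # tool x = +-stone y, tool z = -stone z
    x=S[:,1]*(-1 if flip else 1); z=-S[:,2]; return np.c_[x,np.cross(z,x),z]
def plan(p,S,o=None):
    o=o or telemetry.get_obs(); Rn=Ro.from_rotvec(o['orientation']).as_matrix()
    dr=min([Ro.from_matrix(toolR(S,f)@Rn.T).as_rotvec() for f in(0,1)],key=np.linalg.norm)
    print('travel',((np.array(p)-o['ee_pos'])/400).round(4),'dr',(dr/(np.pi/2)).round(4),'t',o['t'],'pos',o['ee_pos'].round(1),'dist',np.linalg.norm(np.array(p)-o['ee_pos']).round(1),'deg',np.degrees(np.linalg.norm(dr)).round(1),'q6',o['qpos'][5].round(2))
def allmask(d): 
    h=cv2.cvtColor(d['pixels'],cv2.COLOR_RGB2HSV)
    return (((h[...,0]<25)|(h[...,0]>170)|((h[...,0]>100)&(h[...,0]<135)))&(h[...,1]>70)&(h[...,2]>50)).astype(np.uint8)
E
python3 - <<'E'
from h import *
for n,w in (('top',(335,245,385,305)),('scene',(340,190,395,228))):
    d=dict(np.load(n+'0.npz')); W,cs=comps(d,allmask(d),w)
    for c in cs:
        c2=cv2.erode(c.astype(np.uint8),np.ones((5,5)))>0
        P=W[c2];P=P[np.isfinite(P[:,0])];P=P[P[:,2]>15];kk,mm,ok=plane(P)
        Q=W[c];Q=Q[Q[:,2]>8]
        print(n,c.sum(),[np.round(q,1) for q in cv2.minAreaRect(Q[:,:2].astype(np.float32))],np.degrees(np.arctan(kk[:2])).round(1),'az',np.degrees(np.arctan2(kk[1],kk[0])).round(1),kk[2].round(1),mm.round(1),ok.mean())
plan((427,-47,120),stoneR(17.5))
E
```

```text
top 623 [array([426.9, -47.5]), array([89.9, 55.2]), np.float64(17.8)] [9.7 2.7] az 15.3 36.1 [425.2 -45.2] 0.6144278606965174
scene 712 [array([425.3, -46.7]), array([88.6, 61. ]), np.float64(17.4)] [12.  -0.7] az -3.3 34.3 [423.4 -42.4] 0.6397228637413395
travel [ 0.6378  1.3834 -0.2549] dr [-0.0009 -0.0002  0.017 ] t 0.1 pos [ 171.9 -600.4  222. ] dist 617.8 deg 1.5 q6 -0.02
```

Lower half: centre (427,-47), yaw about 17.5°, uphill toward +x. Upper half: centre (607,-6), thick end at -x. All sizes match the ones given, so I'll start moving.

Call:
jog_arm:
  travel:
    - [0.05,0.11,0]
    - [0.1,0.22,0]
    - [0.15,0.33,0]
    - [0.2,0.44,0]
    - [0.25,0.55,0]
    - [0.3,0.66,0]
    - [0.35,0.77,0]
    - [0.4,0.88,0]
    - [0.45,0.98,-0.02]
    - [0.45,0.98,-0.02]
  dr:
    - [0,0,0]
    - [0,0,0]
    - [0,0,0]
    - [0,0,0]
    - [0,0,0]
    - [0,0,0.017]
    - [0,0,0.017]
    - [0,0,0.017]
    - [0,0,0.017]
    - [0,0,0.017]
  hand: 1

```text
t: 1.1
ee_pos: [352.6, -204.1, 213.2]
orientation: [-2.538, 1.849, 0.005]
ft_force: [-0.1, -1.2, 0.1]
width: 88.0
```

```bash
python3 -c "
from h import *
plan((427,-47,130),stoneR(17.5))"
```

```text
travel [ 0.186   0.3927 -0.2081] dr [-0.002  -0.001  -0.0037] t 1.1 pos [ 352.6 -204.1  213.2] dist 192.7 deg 0.4 q6 0.7
```

Call:
jog_arm:
  travel:
    - [0.04,0.08,-0.02]
    - [0.08,0.16,-0.06]
    - [0.12,0.25,-0.1]
    - [0.15,0.32,-0.15]
    - [0.186,0.393,-0.2]
    - [0.186,0.393,-0.208]
    - [0.186,0.393,-0.208]
    - [0.186,0.393,-0.208]
    - [0.186,0.393,-0.208]
    - [0.186,0.393,-0.208]
  dr:
    - [0,0,0]
    - [0,0,0]
    - [0,0,0]
    - [-0.002,-0.001,-0.004]
    - [-0.002,-0.001,-0.004]
    - [-0.002,-0.001,-0.004]
    - [-0.002,-0.001,-0.004]
    - [-0.002,-0.001,-0.004]
    - [-0.002,-0.001,-0.004]
    - [-0.002,-0.001,-0.004]

```text
t: 2.1
ee_pos: [427.2, -47.8, 130.7]
orientation: [-2.531, 1.86, -0.002]
ft_force: [0.2, -0.2, -0.3]
width: 87.9
```

```bash
cat >> h.py <<'E'
def wcloud(d):
    z=d['range_z'].astype(float); v,u=np.mgrid[:z.shape[0],:z.shape[1]]
    x=(u-d['cx'])/d['fx'];y=(v-d['cy'])/d['fy'];r=np.hypot(x,y)+1e-9
    t=np.where(r<1.45,np.tan(np.minimum(r,1.45)),np.nan)*z
    P=np.stack([x/r*t,y/r*t,z],-1);T=np.linalg.inv(d['extrinsics']); W=P@T[:3,:3].T+T[:3,3]; W[z<=0]=np.nan
    return W
E
python3 - <<'E'
from h import *
d=grab('wrist','wrist1.png'); np.savez('wrist1.npz',**d)
W=wcloud(d); m=allmask(d)
n,l,s,c=cv2.connectedComponentsWithStats(m)
print(d['fx'],d['cx'],d['cy'])
for i in range(1,n):
    if s[i,4]>400:
        Q=W[l==i];Q=Q[np.isfinite(Q[:,0])];Q=Q[(Q[:,2]>8)&(Q[:,2]<60)]
        if len(Q)<100: continue
        kk,mm,ok=plane(Q)
        print(s[i],len(Q),[np.round(q,1) for q in cv2.minAreaRect(Q[:,:2].astype(np.float32))],np.degrees(np.arctan(kk[:2])).round(1),kk[2].round(1),mm.round(1),ok.mean().round(2),np.percentile(Q[:,2],[2,98]).round(1))
E
```

```text
325.19226210127806 278.76132209442676 206.22214297682092
[ 264    0   64   37 2128] 1976 [array([583.1, -13.7]), array([23.8, 49. ]), np.float64(18.8)] [-4.2 -0.7] 40.6 [585.  -14.1] 0.72 [10.3 43.7]
[409   4 136 112 757] 755 [array([ 605.9, -177.2]), array([163. ,   6.7]), np.float64(79.4)] [ 55.7 -12.7] 50.4 [ 608.8 -159.7] 0.71 [45.7 55.2]
[ 245  152   70  103 6231] 5957 [array([427.1, -49.6]), array([88.4, 54.4]), np.float64(17.5)] [11.3  3.6] 35.9 [429.2 -48.9] 0.95 [21.3 43.6]
```

View pics/wrist1.png

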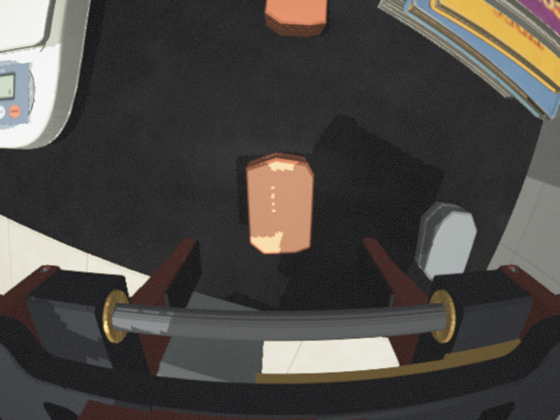

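The wrist view shows the lower stone at pixel (280,203). Its depth gives (427.1,-49.6), 88.4 x 54.4 mm, yaw 17.5°, uphill toward +x, which agrees with the first measurement. Next I descend and grasp.

Call:
jog_arm:
  travel:
    - [0.007,-0.003,-0.06]
    - [0.007,-0.003,-0.12]
    - [0.007,-0.003,-0.18]
    - [0.007,-0.003,-0.23]
    - [0.007,-0.003,-0.27]
    - [0.007,-0.003,-0.3]
    - [0.007,-0.003,-0.312]
    - [0.007,-0.003,-0.312]
    - [0.007,-0.003,-0.312]
    - [0.007,-0.003,-0.312]
  dr:
    - [0,0,0]
    - [0,0,0]
    - [0,0,0]
    - [0,0,0]
    - [0,0,0]
    - [0,0,0]
    - [0,0,0]
    - [0,0,0]
    - [0,0,0]
    - [0,0,0]

```text
t: 3.15
ee_pos: [430.5, -49.0, 6.5]
orientation: [-2.531, 1.859, -0.004]
ft_force: [-0.1, 0.7, -0.2]
width: 87.7
```

Call:
jog_arm:
  travel:
    - [0,0,0]
    - [0,0,0]
    - [0,0,0]
    - [0,0,0]
    - [0,0,0]
    - [0,0,0]
    - [0,0,0]
    - [0,0,0]
    - [0,0,0]
    - [0,0,0]
  dr:
    - [0,0,0]
    - [0,0,0]
    - [0,0,0]
    - [0,0,0]
    - [0,0,0]
    - [0,0,0]
    - [0,0,0]
    - [0,0,0]
    - [0,0,0]
    - [0,0,0]
  hand: -1

```text
t: 4.15
ee_pos: [430.4, -48.9, 6.5]
orientation: [-2.531, 1.859, -0.003]
ft_force: [-0.8, 2.0, 5.3]
width: 53.8
```

Call:
jog_arm:
  travel:
    - [0,0,0.02]
    - [0,0,0.06]
    - [0,0,0.12]
    - [0,0,0.2]
    - [0,0,0.3]
    - [0,0,0.36]
    - [0,0,0.38]
    - [0,0,0.38]
    - [0,0,0.38]
    - [0,0,0.38]
  dr:
    - [0,0,0]
    - [0,0,0]
    - [0,0,0]
    - [0,0,0]
    - [0,0,0]
    - [0,0,0]
    - [0,0,0]
    - [0,0,0]
    - [0,0,0]
    - [0,0,0]
  hand: -1

```text
t: 5.15
ee_pos: [429.3, -48.8, 157.1]
orientation: [2.531, -1.86, -0.001]
ft_force: [-0.0, -0.3, -3.4]
width: 53.8
```

```bash
cat >> h.py <<'E'
def wstones(d,zlo,zhi,minpx=400):
    W=wcloud(d); n,l,s,c=cv2.connectedComponentsWithStats(allmask(d))
    for i in range(1,n):
        if s[i,4]<minpx: continue
        Q=W[l==i];Q=Q[np.isfinite(Q[:,0])];Q=Q[(Q[:,2]>zlo)&(Q[:,2]<zhi)]
        if len(Q)<100: continue
        kk,mm,ok=plane(Q)
        print(s[i],len(Q),[np.round(q,1) for q in cv2.minAreaRect(Q[:,:2].astype(np.float32))],np.degrees(np.arctan(kk[:2])).round(1),kk[2].round(1),mm.round(1),ok.mean().round(2),np.percentile(Q[:,2],[2,98]).round(1))
E
python3 - <<'E'
from h import *
d=grab('wrist','wrist2.png'); wstones(d,100,250); print(telemetry.get_obs()['ft_force'])
S=stoneR(10.5)
p=np.array([567,282,0])+3*S[:,0]
plan(p+[0,0,155],S)
E
```

```text
[ 503    0   57   42 1101] 1097 [array([ 656.1, -197.3]), array([36.6, 69.6]), np.float64(34.2)] [-0.1  0.2] 112.5 [ 661.7 -199.8] 1.0 [110.9 114.2]
[  161   184   236   167 17973] 16626 [array([440.4, -46.6]), array([58.8, 78.5]), np.float64(17.3)] [10.9  3.5] 189.4 [442.2 -45.5] 0.71 [161.5 225. ]
[ 183  265  377  119 7930] 2207 [array([444.9, -72.2]), array([ 36. , 114.5]), np.float64(26.6)] [ 9.  -3.2] 242.1 [456.6 -94.5] 0.49 [223.  249.7]
[   0  266   89   98 3617] 1411 [array([419.9,  23.8]), array([42.4,  8.3]), np.float64(26.0)] [-1.4 12.5] 244.7 [422.4  24.9] 0.58 [239.2 249.7]
[-0.67343375  0.10211607 -3.96394238]
travel [ 0.3513  0.8283 -0.0054] dr [-0.     -0.0004 -0.0765] t 5.2 pos [429.4 -48.8 157.1] dist 359.9 deg 6.9 q6 1.13
```

Held and still level. Carrying it to the pan.

Call:
jog_arm:
  travel:
    - [0.03,0.07,0]
    - [0.07,0.165,0]
    - [0.11,0.26,0]
    - [0.15,0.355,0]
    - [0.19,0.45,0]
    - [0.23,0.545,0]
    - [0.27,0.64,0]
    - [0.31,0.735,0]
    - [0.34,0.8,-0.005]
    - [0.351,0.828,-0.005]
  dr:
    - [0,0,0]
    - [0,0,-0.01]
    - [0,0,-0.02]
    - [0,0,-0.03]
    - [0,0,-0.04]
    - [0,0,-0.05]
    - [0,0,-0.06]
    - [0,0,-0.07]
    - [0,0,-0.076]
    - [0,0,-0.076]

```text
t: 6.2
ee_pos: [570.0, 284.6, 153.2]
orientation: [2.417, -2.005, -0.002]
ft_force: [0.3, 0.4, -4.2]
width: 53.6
```

```bash
python3 - <<'E'
from h import *
d=grab('top','top2.png')
for n in('top','scene'):
    d=grab(n,n+'2.png'); W=cloud(d); m=(abs(W[...,2]-74)<4)&(d['pixels'].min(-1)>150)
    P=W[m]; P=P[(P[:,0]>460)&(P[:,0]<680)&(P[:,1]>150)&(P[:,1]<420)]; print(n,len(P),np.median(P[:,2]))
S=stoneR(10.5); p=np.array([567,282,0])+3*S[:,0]
plan(p+[0,0,84],S)
E
```

```text
top 41 74.20160009096458
scene 2700 73.66524104936406
travel [ 0.0027  0.0015 -0.1743] dr [ 0.0009 -0.0019 -0.0012] t 6.35 pos [568.9 282.  153.7] dist 69.7 deg 0.2 q6 1.83
```

Call:
jog_arm:
  travel:
    - [0.003,0.0015,-0.03]
    - [0.003,0.0015,-0.07]
    - [0.003,0.0015,-0.11]
    - [0.003,0.0015,-0.14]
    - [0.003,0.0015,-0.16]
    - [0.003,0.0015,-0.17]
    - [0.003,0.0015,-0.173]
    - [0.003,0.0015,-0.173]
    - [0.003,0.0015,-0.173]
    - [0.003,0.0015,-0.173]
  dr:
    - [0,0,0]
    - [0,0,0]
    - [0,0,0]
    - [0,0,0]
    - [0,0,0]
    - [0,0,0]
    - [0,0,0]
    - [0,0,0]
    - [0,0,0]
    - [0,0,0]

```text
t: 7.35
ee_pos: [570.4, 282.8, 85.1]
orientation: [2.416, -2.005, -0.001]
ft_force: [-0.4, 0.4, -3.9]
width: 53.7
```

Call:
jog_arm:
  travel:
    - [0,0,-0.001]
    - [0,0,-0.002]
    - [0,0,-0.003]
    - [0,0,-0.004]
    - [0,0,-0.005]
    - [0,0,-0.006]
    - [0,0,-0.007]
    - [0,0,-0.007]
    - [0,0,-0.007]
    - [0,0,-0.007]
  dr:
    - [0,0,0]
    - [0,0,0]
    - [0,0,0]
    - [0,0,0]
    - [0,0,0]
    - [0,0,0]
    - [0,0,0]
    - [0,0,0]
    - [0,0,0]
    - [0,0,0]

```text
t: 8.35
ee_pos: [570.4, 282.8, 82.3]
orientation: [2.416, -2.005, -0.001]
ft_force: [0.2, -0.2, -2.6]
width: 53.8
```

Call:
jog_arm:
  travel:
    - [0,0,-0.0005]
    - [0,0,-0.001]
    - [0,0,-0.0015]
    - [0,0,-0.002]
    - [0,0,-0.0025]
    - [0,0,-0.003]
    - [0,0,-0.003]
    - [0,0,-0.003]
    - [0,0,-0.003]
    - [0,0,-0.003]
  dr:
    - [0,0,0]
    - [0,0,0]
    - [0,0,0]
    - [0,0,0]
    - [0,0,0]
    - [0,0,0]
    - [0,0,0]
    - [0,0,0]
    - [0,0,0]
    - [0,0,0]

```text
t: 9.35
ee_pos: [570.5, 282.8, 81.2]
orientation: [2.416, -2.005, -0.001]
ft_force: [-0.1, 0.5, -3.7]
width: 53.8
```

Call:
jog_arm:
  travel:
    - [0,0,-0.0005]
    - [0,0,-0.001]
    - [0,0,-0.0015]
    - [0,0,-0.002]
    - [0,0,-0.0025]
    - [0,0,-0.003]
    - [0,0,-0.003]
    - [0,0,-0.003]
    - [0,0,-0.003]
    - [0,0,-0.003]
  dr:
    - [0,0,0]
    - [0,0,0]
    - [0,0,0]
    - [0,0,0]
    - [0,0,0]
    - [0,0,0]
    - [0,0,0]
    - [0,0,0]
    - [0,0,0]
    - [0,0,0]

```text
t: 10.35
ee_pos: [570.4, 282.8, 80.5]
orientation: [2.416, -2.005, -0.001]
ft_force: [-3.7, -1.7, 4.9]
width: 53.9
```

Contact on the pan is gentle. Release, then rise.

Call:
jog_arm:
  travel:
    - [0,0,0]
    - [0,0,0]
    - [0,0,0]
    - [0,0,0]
    - [0,0,0]
    - [0,0,0]
    - [0,0,0]
    - [0,0,0]
    - [0,0,0.005]
    - [0,0,0.01]
  dr:
    - [0,0,0]
    - [0,0,0]
    - [0,0,0]
    - [0,0,0]
    - [0,0,0]
    - [0,0,0]
    - [0,0,0]
    - [0,0,0]
    - [0,0,0]
    - [0,0,0]
  hand: 1

```text
t: 11.35
ee_pos: [570.4, 282.8, 84.6]
orientation: [2.416, -2.005, -0.001]
ft_force: [-0.1, 1.2, 0.1]
width: 87.5
```

Call:
jog_arm:
  travel:
    - [0,0,0.04]
    - [0,0,0.1]
    - [0,0,0.18]
    - [0,0,0.26]
    - [0,0,0.3]
    - [0,0,0.32]
    - [0,0,0.32]
    - [0,0,0.32]
    - [0,0,0.32]
    - [0,0,0.32]
  dr:
    - [0,0,0]
    - [0,0,0]
    - [0,0,0]
    - [0,0,0]
    - [0,0,0]
    - [0,0,0]
    - [0,0,0]
    - [0,0,0]
    - [0,0,0]
    - [0,0,0]

```text
t: 12.35
ee_pos: [569.8, 282.5, 211.2]
orientation: [2.414, -2.004, -0.003]
ft_force: [0.0, -0.5, 0.2]
width: 87.5
```

```bash
python3 - <<'E'
from h import *
d=grab('wrist','wrist3.png'); np.savez('wrist3.npz',**d); wstones(d,82,130)
W=wcloud(d); m=(abs(W[...,2]-74)<4)&(d['pixels'].min(-1)>120); m=cv2.morphologyEx(m.astype(np.uint8),cv2.MORPH_OPEN,np.ones((5,5)))>0
P=W[m]; P=P[(P[:,0]>470)&(P[:,0]<680)&(P[:,1]>150)&(P[:,1]<420)]
print('pan',len(P),np.median(P[:,2]),[np.round(q,1) for q in cv2.minAreaRect(P[:,:2].astype(np.float32))])
S=stoneR(13); plan(np.array([607,-6,150]),S)
E
```

```text
[ 246  154   65   98 5595] 5566 [array([566.6, 281.1]), array([89.1, 52.8]), np.float64(11.0)] [11.6  2.2] 109.9 [570.  281.8] 0.95 [ 97.9 117.5]
pan 19047 73.62504111828929 [array([567.6, 280.1]), array([143.9, 177.1]), np.float64(11.0)]
travel [ 0.0926 -0.7214 -0.1535] dr [ 0.0012 -0.0023  0.0265] t 12.4 pos [570.  282.6 211.4] dist 297.3 deg 2.4 q6 1.83
```

View pics/wrist3.png

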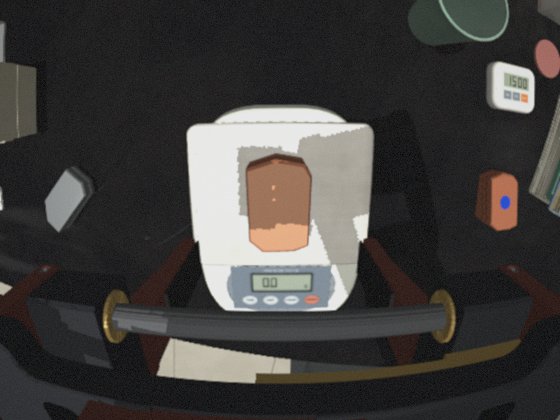

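The lower half stands alone in the middle of the pan: stone at pixel (279,203), centre (566.6,281.1), and pan centre (567.6,280.1). Next, the upper half.

Call:
jog_arm:
  travel:
    - [0.01,-0.08,0]
    - [0.02,-0.18,0]
    - [0.03,-0.28,0]
    - [0.05,-0.38,0]
    - [0.06,-0.48,-0.03]
    - [0.075,-0.58,-0.07]
    - [0.09,-0.67,-0.12]
    - [0.093,-0.721,-0.153]
    - [0.093,-0.721,-0.153]
    - [0.093,-0.721,-0.153]
  dr:
    - [0,0,0]
    - [0,0,0]
    - [0,0,0.01]
    - [0,0,0.02]
    - [0,0,0.026]
    - [0,0,0.026]
    - [0,-0.001,0.026]
    - [0.001,-0.002,0.026]
    - [0.001,-0.002,0.026]
    - [0.001,-0.002,0.026]

```text
t: 13.4
ee_pos: [606.9, -5.9, 149.8]
orientation: [2.456, -1.957, -0.002]
ft_force: [-0.3, -0.6, 0.6]
width: 87.9
```

```bash
python3 - <<'E'
from h import *
d=grab('wrist','wrist4.png'); np.savez('wrist4.npz',**d); wstones(d,8,60)
W=wcloud(d); h=cv2.cvtColor(d['pixels'],cv2.COLOR_RGB2HSV); b=(h[...,0]>100)&(h[...,0]<135)&(h[...,1]>150)
P=W[b];P=P[np.hypot(P[:,0]-607,P[:,1]+6)<40]; print('dot',np.median(P,0).round(1),np.ptp(P,axis=0).round(1))
plan((607,-6,150),stoneR(13))
E
```

```text
[ 387    0  143  270 9596] 843 [array([ 735.3, -112.8]), array([  6.6, 168.2]), np.float64(81.7)] [ -4.5 -25.1] 44.4 [ 727.  -111.6] 0.94 [41.6 49.4]
[ 253  155   56   89 4467] 4288 [array([608.3,  -7.8]), array([73.1, 48.4]), np.float64(12.1)] [-11.8  -2.6] 36.0 [608.3  -7.9] 0.97 [19.8 43.1]
dot [607.9  -8.1  36.9] [ 36.5  44.3 236.6]
travel [-0.0009 -0.0019 -0.0011] dr [ 0.     -0.0002  0.0005] t 13.45 pos [607.3  -5.2 150.4] dist 0.9 deg 0.1 q6 1.32
```

View pics/wrist4.png

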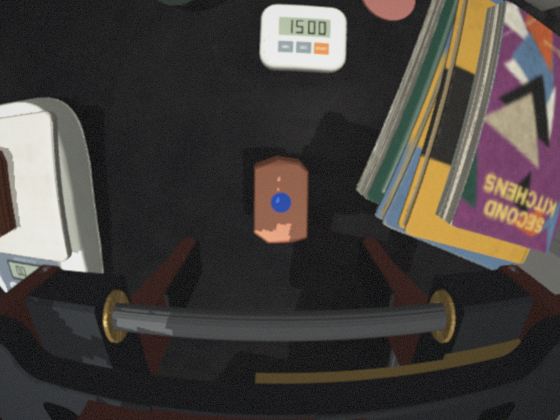

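The wrist view shows the dot at (281,202) and the stone centred at (608.3,-7.8), 73 x 48 mm, yaw 12.2°, thick end toward the robot. The books to the right clear the fingers. Descend with the tips 8 mm above the underside, so they stay clear of the lower break later.

Call:
jog_arm:
  travel:
    - [-0.003,-0.005,-0.06]
    - [-0.003,-0.005,-0.12]
    - [-0.003,-0.005,-0.18]
    - [-0.003,-0.005,-0.24]
    - [-0.003,-0.005,-0.3]
    - [-0.003,-0.005,-0.34]
    - [-0.003,-0.005,-0.355]
    - [-0.003,-0.005,-0.355]
    - [-0.003,-0.005,-0.355]
    - [-0.003,-0.005,-0.355]
  dr:
    - [0,0,-0.009]
    - [0,0,-0.009]
    - [0,0,-0.009]
    - [0,0,-0.009]
    - [0,0,-0.009]
    - [0,0,-0.009]
    - [0,0,-0.009]
    - [0,0,-0.009]
    - [0,0,-0.009]
    - [0,0,-0.009]

```text
t: 14.45
ee_pos: [607.1, -7.2, 9.6]
orientation: [-2.443, 1.973, -0.002]
ft_force: [0.5, -0.6, -0.7]
width: 87.9
```

Call:
jog_arm:
  travel:
    - [0,0,0]
    - [0,0,0]
    - [0,0,0]
    - [0,0,0]
    - [0,0,0]
    - [0,0,0]
    - [0,0,0]
    - [0,0,0]
    - [0,0,0]
    - [0,0,0]
  dr:
    - [0,0,0]
    - [0,0,0]
    - [0,0,0]
    - [0,0,0]
    - [0,0,0]
    - [0,0,0]
    - [0,0,0]
    - [0,0,0]
    - [0,0,0]
    - [0,0,0]
  hand: -1

```text
t: 15.45
ee_pos: [607.0, -7.2, 9.6]
orientation: [-2.443, 1.973, -0.002]
ft_force: [0.3, -0.6, 1.0]
width: 47.8
```

Call:
jog_arm:
  travel:
    - [0,0,0.02]
    - [0,0,0.06]
    - [0,0,0.12]
    - [0,0,0.2]
    - [0,0,0.3]
    - [0,0,0.4]
    - [0,0,0.5]
    - [0,0,0.51]
    - [0,0,0.51]
    - [0,0,0.51]
  dr:
    - [0,0,0]
    - [0,0,0]
    - [0,0,0]
    - [0,0,0]
    - [0,0,0]
    - [0,0,0]
    - [0,0,0]
    - [0,0,0]
    - [0,0,0]
    - [0,0,0]

```text
t: 16.45
ee_pos: [605.8, -7.2, 212.4]
orientation: [2.444, -1.974, -0.001]
ft_force: [0.2, 0.4, -3.4]
width: 47.7
```

```bash
cat > seat.py <<'E'
from h import *
Rr=Ro.from_rotvec([2.416,-2.005,-.001]).as_matrix(); j=Rr[:,0]; yaw=np.degrees(np.arctan2(j[1],j[0]))-90
yaw=(yaw+90)%180-90
S=stoneR(yaw,12); xL=stoneR(yaw)[:,0]
CL=np.array([570.4,282.8,0])-3.7*xL
top=np.array([CL[0],CL[1],109.3])
def tgt(up): return top+S@np.array([-1.1,0,9.6])+[0,0,up]
E
python3 - <<'E'
from seat import *
print(yaw,CL,tgt(0)); plan(tgt(50),S)
d=grab('wrist','wrist5.png'); wstones(d,180,290)
E
```

```text
10.622561072427544 [566.76340749 282.11794799   0.        ] [563.7441368  281.55167622 118.46151411]
travel [-0.1051  0.7218 -0.1098] dr [ 0.0263 -0.1312 -0.0169] t 16.45 pos [605.8  -7.2 212.4] dist 295.0 deg 12.1 q6 1.33
[  173   188   213   164 15007] 13558 [array([616.9,  -5.4]), array([53.2, 71.2]), np.float64(12.3)] [-12.3  -2.7] 236.7 [616.8  -5.5] 0.77 [213.1 273.7]
```

Call:
jog_arm:
  travel:
    - [-0.01,0.06,0]
    - [-0.02,0.15,0]
    - [-0.04,0.25,0]
    - [-0.05,0.35,0]
    - [-0.065,0.45,0]
    - [-0.08,0.55,-0.01]
    - [-0.09,0.64,-0.04]
    - [-0.1,0.7,-0.08]
    - [-0.105,0.722,-0.11]
    - [-0.105,0.722,-0.11]
  dr:
    - [0,0,0]
    - [0.004,-0.02,-0.003]
    - [0.008,-0.04,-0.006]
    - [0.013,-0.065,-0.009]
    - [0.018,-0.09,-0.012]
    - [0.022,-0.11,-0.015]
    - [0.0263,-0.1312,-0.0169]
    - [0.0263,-0.1312,-0.0169]
    - [0.0263,-0.1312,-0.0169]
    - [0.0263,-0.1312,-0.0169]

```text
t: 17.5
ee_pos: [561.3, 281.5, 164.2]
orientation: [-2.296, 1.901, -0.195]
ft_force: [0.1, -0.7, -3.1]
width: 48.0
```

```bash
python3 - <<'E'
from seat import *
d=grab('scene','scene5.png'); cv2.imwrite('pics/scene5c.png',cv2.resize(d['pixels'][130:320,200:400,::-1],None,fx=3,fy=3,interpolation=cv2.INTER_CUBIC))
plan(tgt(6),S); plan(tgt(6),S)
E
```

```text
travel [ 0.0036  0.0015 -0.1026] dr [ 0.0015 -0.0033 -0.0006] t 17.55 pos [562.3 281.  165.5] dist 41.1 deg 0.3 q6 1.92
travel [ 0.0036  0.0015 -0.1026] dr [ 0.0015 -0.0033 -0.0006] t 17.55 pos [562.3 281.  165.5] dist 41.1 deg 0.3 q6 1.92
```

View pics/scene5c.png

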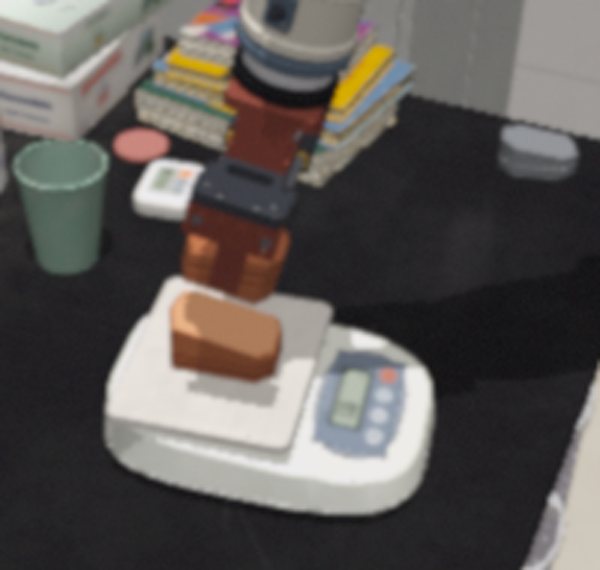

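The scene crop shows the upper half at (237,260), held above the lower half at (225,335). Its break is parallel to the slope and its top is level. Lowering to 6 mm above the break.

Call:
jog_arm:
  travel:
    - [0.0036,0.0015,-0.02]
    - [0.0036,0.0015,-0.04]
    - [0.0036,0.0015,-0.06]
    - [0.0036,0.0015,-0.08]
    - [0.0036,0.0015,-0.09]
    - [0.0036,0.0015,-0.1]
    - [0.0036,0.0015,-0.1026]
    - [0.0036,0.0015,-0.1026]
    - [0.0036,0.0015,-0.1026]
    - [0.0036,0.0015,-0.1026]
  dr:
    - [0.0015,-0.0033,0]
    - [0.0015,-0.0033,0]
    - [0.0015,-0.0033,0]
    - [0.0015,-0.0033,0]
    - [0.0015,-0.0033,0]
    - [0.0015,-0.0033,0]
    - [0.0015,-0.0033,0]
    - [0.0015,-0.0033,0]
    - [0.0015,-0.0033,0]
    - [0.0015,-0.0033,0]

```text
t: 18.55
ee_pos: [563.9, 281.7, 124.9]
orientation: [-2.289, 1.898, -0.2]
ft_force: [0.1, -0.1, -2.3]
width: 48.0
```

```bash
python3 - <<'E'
from seat import *
plan(tgt(2),S)
E
```

```text
travel [-0.0005 -0.0004 -0.011 ] dr [-0.0002  0.0004 -0.0006] t 18.55 pos [563.9 281.7 124.9] dist 4.4 deg 0.1 q6 1.93
```

Call:
jog_arm:
  travel:
    - [0,0,-0.002]
    - [0,0,-0.004]
    - [0,0,-0.006]
    - [0,0,-0.008]
    - [0,0,-0.01]
    - [0,0,-0.011]
    - [0,0,-0.012]
    - [0,0,-0.012]
    - [0,0,-0.012]
    - [0,0,-0.012]
  dr:
    - [0,0,0]
    - [0,0,0]
    - [0,0,0]
    - [0,0,0]
    - [0,0,0]
    - [0,0,0]
    - [0,0,0]
    - [0,0,0]
    - [0,0,0]
    - [0,0,0]

```text
t: 19.55
ee_pos: [564.0, 281.7, 120.1]
orientation: [-2.289, 1.898, -0.2]
ft_force: [0.1, -0.2, -2.0]
width: 47.9
```

Call:
jog_arm:
  travel:
    - [0,0,-0.0005]
    - [0,0,-0.001]
    - [0,0,-0.0015]
    - [0,0,-0.002]
    - [0,0,-0.0025]
    - [0,0,-0.003]
    - [0,0,-0.003]
    - [0,0,-0.003]
    - [0,0,-0.003]
    - [0,0,-0.003]
  dr:
    - [0,0,0]
    - [0,0,0]
    - [0,0,0]
    - [0,0,0]
    - [0,0,0]
    - [0,0,0]
    - [0,0,0]
    - [0,0,0]
    - [0,0,0]
    - [0,0,0]

```text
t: 20.55
ee_pos: [564.0, 281.7, 118.9]
orientation: [-2.289, 1.897, -0.2]
ft_force: [-0.1, 0.3, -3.6]
width: 47.7
```

Call:
jog_arm:
  travel:
    - [0,0,-0.0005]
    - [0,0,-0.001]
    - [0,0,-0.0015]
    - [0,0,-0.002]
    - [0,0,-0.0025]
    - [0,0,-0.0025]
    - [0,0,-0.0025]
    - [0,0,-0.0025]
    - [0,0,-0.0025]
    - [0,0,-0.0025]
  dr:
    - [0,0,0]
    - [0,0,0]
    - [0,0,0]
    - [0,0,0]
    - [0,0,0]
    - [0,0,0]
    - [0,0,0]
    - [0,0,0]
    - [0,0,0]
    - [0,0,0]

```text
t: 21.55
ee_pos: [564.0, 281.7, 118.0]
orientation: [-2.289, 1.897, -0.2]
ft_force: [-1.1, -0.6, 0.1]
width: 48.0
```

Call:
jog_arm:
  travel:
    - [0,0,-0.0003]
    - [0,0,-0.0006]
    - [0,0,-0.001]
    - [0,0,-0.001]
    - [0,0,-0.001]
    - [0,0,-0.001]
    - [0,0,-0.001]
    - [0,0,-0.001]
    - [0,0,-0.001]
    - [0,0,-0.001]
  dr:
    - [0,0,0]
    - [0,0,0]
    - [0,0,0]
    - [0,0,0]
    - [0,0,0]
    - [0,0,0]
    - [0,0,0]
    - [0,0,0]
    - [0,0,0]
    - [0,0,0]

```text
t: 22.55
ee_pos: [564.0, 281.7, 118.0]
orientation: [-2.289, 1.897, -0.2]
ft_force: [-4.2, -0.8, 6.0]
width: 47.8
```

Seated at about 9 N. Open, then withdraw along the finger axis.

Call:
jog_arm:
  travel:
    - [0,0,0]
    - [0,0,0]
    - [0,0,0]
    - [0,0,0]
    - [0,0,0]
    - [0,0,0]
    - [0,0,0]
    - [0,0,0]
    - [-0.001,0,0.005]
    - [-0.002,0,0.01]
  dr:
    - [0,0,0]
    - [0,0,0]
    - [0,0,0]
    - [0,0,0]
    - [0,0,0]
    - [0,0,0]
    - [0,0,0]
    - [0,0,0]
    - [0,0,0]
    - [0,0,0]
  hand: 1

```text
t: 23.55
ee_pos: [563.2, 281.7, 122.1]
orientation: [-2.289, 1.897, -0.2]
ft_force: [-0.3, 0.1, -0.1]
width: 87.6
```

Call:
jog_arm:
  travel:
    - [-0.008,-0.0015,0.04]
    - [-0.02,-0.004,0.1]
    - [-0.037,-0.007,0.18]
    - [-0.054,-0.01,0.26]
    - [-0.06,-0.012,0.29]
    - [-0.06,-0.012,0.29]
    - [-0.06,-0.012,0.29]
    - [-0.04,-0.01,0.3]
    - [-0.02,0,0.3]
    - [-0.02,0,0.3]
  dr:
    - [0,0,0]
    - [0,0,0]
    - [0,0,0]
    - [0,0,0]
    - [-0.005,0.03,0]
    - [-0.01,0.06,0]
    - [-0.02,0.1,0]
    - [-0.025,0.131,0]
    - [-0.025,0.131,0]
    - [-0.025,0.131,0]

```text
t: 24.55
ee_pos: [556.2, 282.2, 242.8]
orientation: [-2.416, 2.004, -0.003]
ft_force: [0.3, -0.2, -0.2]
width: 88.0
```

```bash
python3 - <<'E'
from seat import *
d=grab('wrist','wrist6.png'); np.savez('wrist6.npz',**d); wstones(d,85,165)
W=wcloud(d); h=cv2.cvtColor(d['pixels'],cv2.COLOR_RGB2HSV)
b=((h[...,0]>100)&(h[...,0]<135)&(h[...,1]>150)); P=W[b]; P=P[(P[:,2]>120)&(P[:,2]<165)&(np.hypot(P[:,0]-567,P[:,1]-282)<40)]
print('dot',P.mean(0).round(1),len(P))
q=(top+S@np.array([0,0,36]));print('expected',q.round(1))
Q=W[(W[...,2]>130)&(W[...,2]<165)&(np.hypot(W[...,0]-567,W[...,1]-282)<60)]
kk,mm,ok=plane(Q);print([np.round(v,1) for v in cv2.minAreaRect(Q[:,:2].astype(np.float32))],np.degrees(np.arctan(kk[:2])).round(2),kk[2],mm,ok.mean())
s=grab('scene'); cv2.imwrite('pics/s6.png',np.hstack([cv2.resize(s['pixels'][200:320,220:360,::-1],(480,420),interpolation=cv2.INTER_CUBIC),cv2.resize(d['pixels'][100:300,200:350,::-1],(315,420))]))
E
```

```text
[ 252  139   59  105 5529] 5507 [array([567.5, 281.2]), array([86.3, 52.7]), np.float64(11.2)] [-0.4 -0.1] 144.1 [562.1 280.6] 0.79 [113.7 145.5]
dot [559.3 280.  144.8] 292
expected [559.4 280.7 144.5]
[array([561.3, 280.6]), array([77.3, 48.2]), np.float64(10.8)] [-0.21 -0.22] 144.07343950595873 [561.24758637 280.68194444] 0.9479383590170762
```

View pics/s6.png

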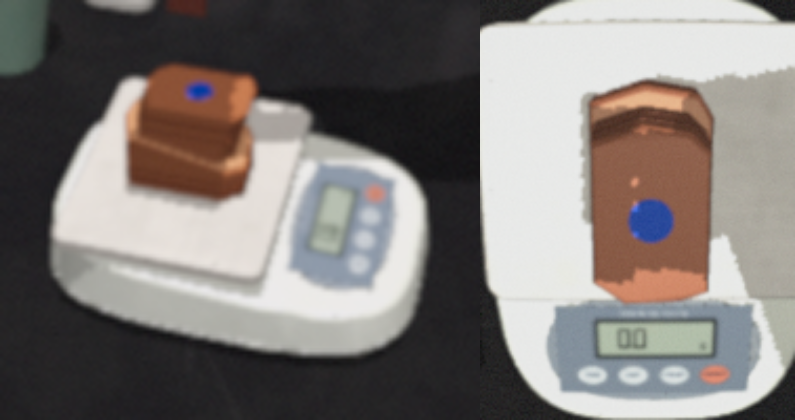

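The picture shows the stack standing with its sides lined up and the dot on top. The dot is within 1 mm of where it should be, the top is level within 0.5°, and the gripper is clear. Handing in.

```bash
python3 -c "
from h import *
print(telemetry.get_obs()['t'],ticket.close_job())"
```

```text
the job is handed in; nothing more can be done
24.65 None
```

The job is done and handed in at 24.65 s: the lower half stands in the middle of the pan, and the dotted half rests on its break and stands by itself.

- **Lower half:** it was placed first and let go. The wrist camera put it about 1.4 mm from the pan's middle, with its sides lined up with the pan.
- **Upper half:** it was tilted 12° and set on the break with about 9 N of contact force, then released. The dot measured (559.3, 280.0, 144.8) mm, against an expected (559.4, 280.7, 144.5) mm.
- **Level and alignment:** the top is level to within 0.5°. Its sides are at 10.8°, and the lower half is at about 10.6–11°.
- **Bystanders:** I did not touch the grey stones or the timer, but I did not measure them again at the end.
- **Disagreements:** the wrist camera and the arm differed by about 1 mm sideways. The first lower-half slope readings from the fixed cameras were poor, and I used the wrist view instead. The last wrist picture still showed 0.0 on the balance's display, which I did not look into.

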